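Close the block clamshell and index it to the third stop

ROBOT

A 6-joint arm with a two-finger parallel gripper is mounted at the origin on a cart in front of the work surface, level with it; the furniture and walls round the work are solid. World frame = base frame: x ahead of the robot, y to its left, z up, the work surface at z = 0. Lengths are in m, angles in rad, forces in N, time in s.
With the tool pointing down it reaches from about 0.275 to 0.825 m from the base axis. Payload 5.2 kg.
Tool frame: the origin (TCP) lies between the finger pads; the fingertips stand 25 mm ahead of it and the grasp point (between the pads) lies 6 mm ahead of it; z points along the fingers, y is the line along which they close (so a half turn about z gives the same grasp; the last joint's range is limited). The gripper opens to 93 mm and grips with 3 to 60 N. Pads are 15 mm wide; open, the fingers measure 128 mm over their backs; the gripper's body (75 mm by 188 mm) begins 65 mm behind the grasp point.
Start: joints at [1.015, 0.259, 1.535, -0, 1.348, -0.203], TCP at [0.19, 0.516, 0.244] pointing down, gripper open.
Joint ranges: [-3.14, 3.14], [-0.91, 2.08], [0.19, 2.58], [-1.22, 4.36], [0.22, 2.71], [-3.12, 3.12]. Speed limits (rad/s): [2.57, 2.57, 3.14, 3.14, 3.14, 3.14].

INTERFACE

Orientations are given as a unit quaternion [x, y, z, w].
In Python, from plant import arm gives the robot as it stands. The module is installed in compiled form; this text tells all that it offers.
- The arm moves only by the tool play_rows, never from a script. Its argument "motion" is a list of rows, each a list of 7 numbers: the opening, from 0 (shut) to 1 (fully open), then the shift along the tool's x, y, z in mm, then the turn, a rotation vector about the tool's x, y, z in degrees. In form: [[fingers, x, y, z, ax, ay, az], ...]. A call has exactly 5 rows; each row is the pose to reach, as a shift and turn from the pose commanded when the call began, along the tool's axes at that moment; what a row does not reach only later rows make up. A row lasts 1/10 s, in which the tool goes at most 50 mm and 8.59 degrees, less where a joint would pass 70% of its speed; a pose out of reach is approached as far as the arm can. A call with a gripper value outside its range is refused whole. The fingers move at their own pace and stop on an object; "squeeze" is the grip in N (left out, the last holds). Time passes only in rows, so rows that repeat a pose let the fingers close, or fill a call up. It gives the time, the measured TCP pose, the force, the opening and the grip force at its end, in the units of the state.
- arm.sense(): the state, without advancing time (a new reading comes with each control period).
- arm.snapshot(name): name is "scene" or "top" or "wrist"; returns the picture (420x560x3 uint8, red, green, blue); there is no depth.
- arm.camera_params(name): a dict with "K" (3x3 intrinsics, pixels), "position" and "attitude" of the camera in the world. Camera axes: x right, y down, z forward; pixel columns grow to the right and rows downward; lengths in m; the calibration is good to about 2 mm. A picture is of the moment at which its call begins: read the wrist's pose just before it. camera_params takes no time and is no camera call; for the wrist camera it gives the pose at the moment of the call.
- arm.finish_job(): hands the job in; it is judged then, once.
The state is a dict: "clock": time; "joints": joint angles; "qd": joint speeds; "tau": joint torques, N m; "tcp_pos": TCP position; "tool_rot": TCP orientation; "wrist_force": force on the tool from outside, world axes, zero at the start; "ft_torque": the same for the moment, N m; "width": finger opening in m; "gripper_force": force on a finger pad.
Only numpy, scipy, OpenCV 4.12 (cv2) and the standard library are available. Lean on these libraries where they do the work, as an engineer would, in place of code of your own. Each camera call takes 0.05 s, during which the arm holds its last target. There are 200 camera calls.

TASK

Close the blue cover of the block holder all the way down, so that it sits edge to edge on the grey lower half with the paraffin block inside. Then take the black bar knob beside it and turn it clockwise (seen from above) from its home stop, counting the clicks, to the third stop and not beyond, and finish with the knob still gripped there and the cover still closed. Leave the other things on the desk where they are.

Things in the scene. Friction and masses are not known exactly. Their poses are not given: they have to be found in the camera images.
- holder: Block holder, fixed to the desk: aluminium plate 120 x 250 x 12 mm. Origin under its centre, on the desk; x across the plate away from the robot, y along it to the left, z up. 65 mm along +y: round chuck, 94 mm across, with the clamshell. 65 mm along -y: index knob. At the right end, 117 mm along -y, a dark block 22 x 14 mm, 38 mm high. A red bar on the plate marks home, six black dots the stops.
- cover (a joint): Hinge of the blue cover (upper shell half, 70 x 64 mm, 20 mm thick, hollow): 0 = closed, seated on the grey lower half; positive = open (1.57 = upright at the far side). Starts between 1.15 and 1.6. The hinge is stiff (about 0.06 N m): the cover stays where it is left and must be pushed all the way down. Closed, its flat top is 56 mm above the desk.
- cover_hinge (a point): Middle of the cover's hinge line, 36 mm above the desk at the far edge of the clamshell (35 mm along +x, 65 mm along +y from the holder's origin while the knob is at home). Its frame turns with the cover: y along the hinge; the cover reaches 70 mm along -x to its free edge, and from 0 to 20 mm along z; its outer face is at z = +20 mm.
- cover_tab (a point): Centre of the thumb tab on the middle of the cover's free edge: 18 x 26 x 7 mm, sticking out beyond that edge, its centre 78 mm from the hinge line along the cover's -x. Same axes as cover_hinge.
- spindle (a joint): Turn of the index knob: 0 = home, an end stop, where it starts; positive = clockwise from above. A spring plunger clicks into a stop every 24 degrees (0.4189 rad): first 0.419, second 0.838, third 1.257, up to the sixth at 2.513. About 0.15 N m carries it over a click, then it pulls itself into the next stop. The chuck with the clamshell turns with it one to one.
- knob: Black bar knob: bar 46 mm long (own x), 14 mm thick (own y), from 47 to 81 mm above the desk, on a collar 38 mm across (44 to 49 mm up); below it a scalloped steel plate 72 mm across, top 28 mm up. A red line marks its -x end, which points to the robot's side at home. Origin on the axis, 44 mm above the desk; z up. Grip the bar across its 14 mm.
- knob_grip (a point): The point of the knob at which to grip: on its axis, half-way up the bar, 66 mm above the desk. Same axes as the knob.
- cassettes: Stack of white tissue cassettes held by yellow rubber bands, 33 x 45 x 34 mm, loose on the desk, to be left alone. Origin at the centre of its underside.
- loose_block: Paraffin block on its white cassette, 40 x 28 x 15 mm, loose on the desk, to be left alone. Origin at the centre of its underside.
- bottle: Small brown bottle with a white cap, 27 mm across and 61 mm high, standing on the desk, to be left alone. Origin at the centre of its underside.
- petri: Clear petri dish, 68 mm across and 12 mm high, on the desk, to be left alone. Origin at the centre of its underside.
- chuck_block: Paraffin block on its pink cassette, 40 x 28 x 15 mm, lying in the pocket of the grey lower shell half. Origin at the centre of its underside, 24 mm above the desk. It stays where it is and turns with the chuck.
- nest (a point): Centre of the pocket floor in the grey lower shell half, on the chuck's turning axis, 24 mm above the desk.
Mind the look-alikes: they are no part of the job. Leave any green or yellow look-alike of the chuck_block alone.

How it is judged:
By the outcome, as a careful person would: the job done as asked, in the order asked, and still so for the second after the job is handed in, while the arm keeps its last pose, push and grip.
It also fails if it takes over 51 s, if anything falls off the work surface, if the arm or the gripper's body presses on something with over 40 N, if the wrist force passes 120 N, or if a joint passes its speed limit or range.

## Working session

There is one attempt and no reset: what is moved stays moved. The work goes in short steps, Python scripts to look and compute and a tool call to move; the robot and the scene stay as the last step left them, time stands still between calls to the robot, and variables do not carry over. Pictures are saved under pics/ and viewed, at most 10 in all, crops included, and the job is handed in when it is done.

Besides the shell and the picture viewer there is one more tool, called by a JSON object that holds its "name" and its "arguments". play_rows: Moves the arm, as the interface text tells. Its arguments: {"type":"object","properties":{"motion":{"type":"array","items":{"type":"array","items":{"type":"number"}}},"squeeze":{"type":"number"}},"required":["motion"]}

```bash
mkdir -p pics; python3 - <<'E'
from plant import arm
import cv2
for n in("scene","top"):
    im=arm.snapshot(n); cv2.imwrite(f"pics/{n}0.png",im[:,:,::-1])
    p=arm.camera_params(n); print(n,p)
print(arm.sense())
E
```

```text
scene {'K': array([[440.77111784,   0.        , 279.81580693],
       [  0.        , 440.77111784, 214.39763452],
       [  0.        ,   0.        ,   1.        ]]), 'position': array([0.1827392 , 0.70568914, 0.5516614 ]), 'attitude': array([-0.22721002,  0.8344019 , -0.48382201,  0.13440734])}
top {'K': array([[530.98869675,   0.        , 282.75054629],
       [  0.        , 530.98869675, 209.28360659],
       [  0.        ,   0.        ,   1.        ]]), 'position': array([ 0.35498816, -0.0068817 ,  1.33906274]), 'attitude': array([ 0.70449769, -0.70289646,  0.06931497, -0.06939024])}
{'clock': 0.1, 'joints': array([ 1.01519540e+00,  2.59264402e-01,  1.53595811e+00, -2.27323944e-06,
        1.34797010e+00, -2.02811980e-01]), 'qd': array([-0.00067129, -0.00304461, -0.00235959, -0.00106281,  0.00205969,
       -0.0001612 ]), 'tau': array([ 4.94978940e-04, -4.38214982e+01, -2.84643102e+01,  7.20823836e-02,
        3.61100491e-02, -5.47298373e-05]), 'tcp_pos': array([0.1897841 , 0.51575444, 0.2429101 ]), 'tool_rot': array([ 1.75480836e-01,  9.84482522e-01, -7.43557458e-04, -2.95109269e-04]), 'wrist_force': array([ 0.7024447 , -0.29747463,  0.18308737]), 'ft_torque': array([0.0020771 , 0.00424219, 0.02129438]), 'gripper_force': 0.0, 'width': 0.09308812286644026}
```

View pics/scene0.png

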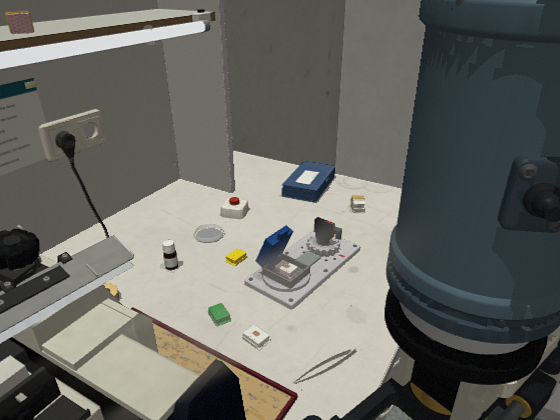

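View pics/top0.png

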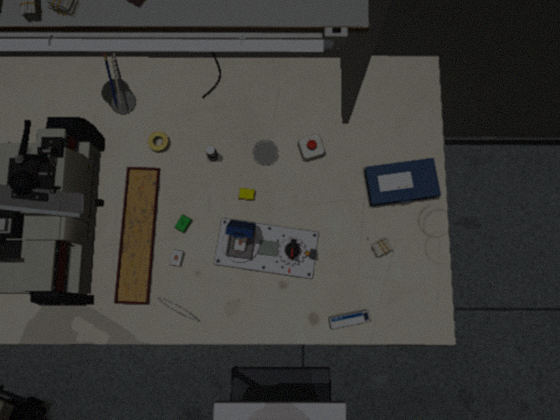

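Top view: the holder plate spans about (214–320, 218–278), the clamshell sits at (240,240) and the knob at (292,249). I'll zoom in on it.

```bash
cat > h.py <<'E'
import numpy as np,cv2
from scipy.spatial.transform import Rotation as R
from plant import arm
def ray(n,uv,z,p=None):
    p=p or arm.camera_params(n); d=R.from_quat(p["attitude"]).as_matrix()@np.linalg.inv(p["K"])@np.r_[uv,1.]
    return p["position"]+d*(z-p["position"][2])/d[2]
def proj(n,X,p=None):
    p=p or arm.camera_params(n); c=R.from_quat(p["attitude"]).as_matrix().T@(np.array(X)-p["position"]); v=p["K"]@c
    return v[:2]/v[2]
E
python3 - <<'E'
from h import *
print(ray("top",(267,248),.012))
a=cv2.imread("pics/top0.png")[205:295,205:335]; a=cv2.convertScaleAbs(a,alpha=1.4)
b=cv2.imread("pics/scene0.png")[205:310,235:370]
cv2.imwrite("pics/crop.png",np.vstack([cv2.resize(a,(650,300) if 0 else (520,360)),cv2.resize(b,(520,240) if 0 else (309,240))if 0 else np.zeros((1,520,3),np.uint8)]))
cv2.imwrite("pics/crop1.png",cv2.resize(a,None,fx=6,fy=6,interpolation=cv2.INTER_CUBIC))
cv2.imwrite("pics/crop2.png",cv2.resize(b,None,fx=5.5,fy=5.5,interpolation=cv2.INTER_CUBIC))
E
```

```text
[0.51988414 0.03289969 0.012     ]
```

View pics/crop1.png

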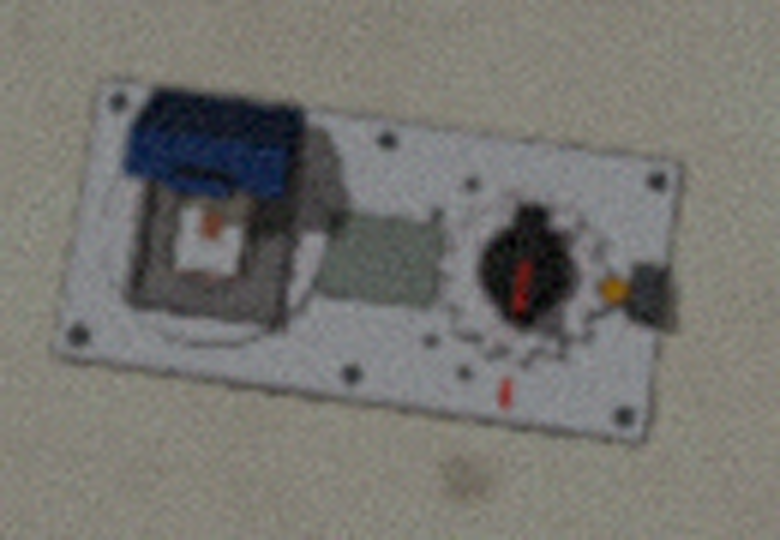

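View pics/crop2.png

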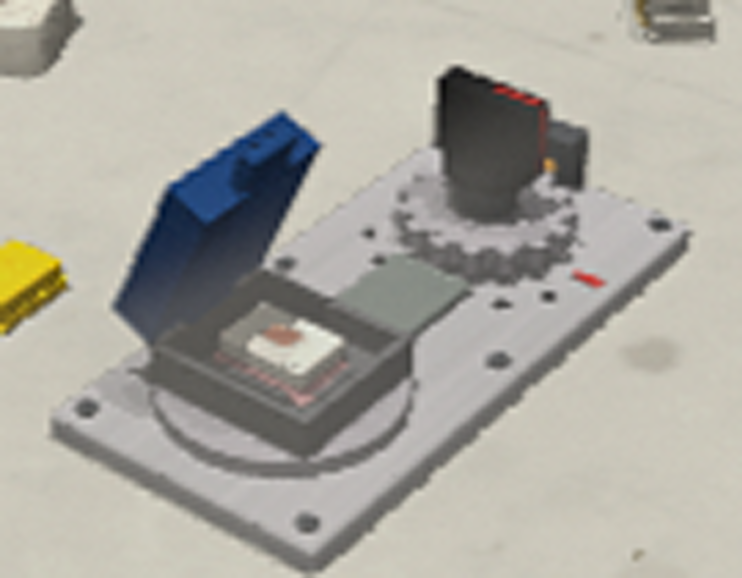

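The crops show the plate corners (crop1: (98,80), (684,160), (650,440), (55,355); crop2: (52,412), (313,557), (690,225)). The red knob line faces the robot and the cover is about 70° open. Next I'll fit the holder pose from both views.

```bash
python3 - <<'E'
from h import *
from scipy.optimize import least_squares
T=lambda x,y:np.array([(x+.5)/6-.5+205,(y+.5)/6-.5+205])
S=lambda x,y:np.array([(x+.5)/5.5-.5+235,(y+.5)/5.5-.5+205])
def fit(P,W):
    # 2D rigid fit
    P=np.array(P)[:,:2];W=np.array(W);a=P-P.mean(0);b=W-W.mean(0)
    c=(b*a).sum();s=(b[:,0]*a[:,1]-b[:,1]*a[:,0]).sum();t=np.arctan2(s,c)
    Rm=np.array([[np.cos(t),-np.sin(t)],[np.sin(t),np.cos(t)]]);o=P.mean(0)-Rm@W.mean(0)
    print(o,np.degrees(t),"res mm",np.round((P-(W@Rm.T+o))*1e3,1).tolist(),Rm@[0,.065]+o,Rm@[0,-.065]+o)
fit([ray("top",T(*p),.012) for p in[(98,80),(684,160),(650,440),(55,355)]],[[.06,.125],[.06,-.125],[-.06,-.125],[-.06,.125]])
fit([ray("scene",S(*p),.012) for p in[(52,412),(313,557),(690,225)]],[[.06,.125],[-.06,.125],[-.06,-.125]])
print("knobtop line",ray("top",T(521,290),.081),ray("scene",S(518,95),.081))
# cover tab/free edge corner two-view: cover far top corners
# top view free edge outer tab ; scene tab centre (275,160), free-edge corners (283,113)
for h in(.09,.1,.11,.12):print(h,ray("scene",S(275,165),h),ray("scene",S(320,147),h),ray("top",T(302,110),h))
E
```

```text
[0.52116026 0.03430521] -7.770475634451791 res mm [[-1.1, 0.5], [-1.0, 0.5], [0.6, -0.3], [1.4, -0.7]] [0.52994858 0.09870836] [ 0.51237193 -0.03009794]
[0.51971441 0.03716706] -8.12551889787853 res mm [[-1.1, -2.1], [-0.2, 0.7], [1.2, 1.3]] [0.52890165 0.10151452] [ 0.51052717 -0.02718039]
knobtop line [ 0.49969771 -0.02729868  0.081     ] [ 0.49996288 -0.02726608  0.081     ]
0.09 [0.54775047 0.07448787 0.09      ] [0.53981812 0.05587155 0.09      ] [0.57028219 0.05987993 0.09      ]
0.1 [0.539844   0.08816026 0.1       ] [0.53208347 0.06994718 0.1       ] [0.56855855 0.05934543 0.1       ]
0.11 [0.53193753 0.10183264 0.11      ] [0.52434882 0.08402281 0.11      ] [0.5668349  0.05881094 0.11      ]
0.12 [0.52403106 0.11550503 0.12      ] [0.51661417 0.09809844 0.12      ] [0.56511126 0.05827645 0.12      ]
```

```bash
cat >> h.py <<'E'
O=np.array([.5205,.0355,0]); YAW=-7.95
H=R.from_euler("z",YAW,degrees=True)
def plan(*wps,tip=False,turn=0.,cmd=None):
    """holder-frame TCP targets (m) -> tool-axis shifts (mm) and turn (deg)"""
    s=arm.sense(); Q=R.from_quat(s["tool_rot"]); p=cmd if cmd is not None else s["tcp_pos"]
    G=H*R.from_euler("z",-turn,degrees=True)*R.from_matrix(np.array([[-1,0,0],[0,1,0],[0,0,-1.]]).T)
    print("t",round(s["clock"],2),"tcp holder",np.round(H.inv().apply(s["tcp_pos"]-O)*1e3,1),"F",np.round(H.inv().apply(s["wrist_force"]),1),"w",round(s["width"]*1e3,1),"gf",round(s["gripper_force"],1))
    for w in wps: print(w,np.round(Q.inv().apply(H.apply(w)+O-p)*1e3,1),np.round((Q.inv()*G).as_rotvec(degrees=True),2))
E
python3 -c "
from h import *
plan((.05,.065,.2))"
```

```text
t 0.1 tcp holder [-394.   429.9  242.9] F [ 0.7 -0.2  0.2] w 93.1 gf 0.0
(0.05, 0.065, 0.2) [-511.4 -262.2   43.2] [ -0.09  -0.03 -12.26]
```

{"name": "play_rows", "arguments": {"motion": [[0,-44,-23,2,0,0,-5],[0,-88,-46,5,0,0,-10],[0,-132,-69,10,-0.1,0,-12.3],[0,-176,-92,12,-0.1,0,-12.3],[0,-220,-115,15,-0.1,0,-12.3]], "squeeze": 20}}

```text
clock: 0.6
tcp_pos: [0.3574, 0.3306, 0.2284]
tool_rot: [0.069, 0.998, 0.001, 0.0]
wrist_force: [-0.1, 0.1, 0.6]
width: 0.0577
gripper_force: 0.0
```

```bash
python3 -c "
from h import *
plan((.05,.065,.2))"
```

```text
t 0.6 tcp holder [-202.3  269.7  228.4] F [-0.1  0.1  0.6] w 57.7 gf 0.0
(0.05, 0.065, 0.2) [-252.1 -205.    28. ] [ 0.09 -0.    0.07]
```

{"name": "play_rows", "arguments": {"motion": [[0,-38,-31,0,0,0,0],[0,-76,-62,0,0,0,0],[0,-114,-93,0,0,0,0],[0,-152,-124,5,0,0,0],[0,-190,-155,15,0,0,0]]}}

```text
clock: 1.1
tcp_pos: [0.525, 0.1509, 0.2137]
tool_rot: [0.069, 0.998, 0.001, 0.001]
wrist_force: [0.7, 1.3, 0.0]
width: 0.0179
gripper_force: 0.0
```

{"name": "play_rows", "arguments": {"motion": [[0,-35,-28,6,0,0,0],[0,-62,-50,13,0,0,0],[0,-62,-50,13,0,0,0],[0,-62,-50,13,0,0,0],[0,-62,-50,13,0,0,0]]}}

```text
clock: 1.6
tcp_pos: [0.5773, 0.0953, 0.2002]
tool_rot: [0.069, 0.998, 0.001, -0.0]
wrist_force: [-0.4, 0.4, -0.2]
width: 0.0004
gripper_force: 0.0
```

```bash
python3 - <<'E'
from h import *
plan((.05,.065,.16),(.041,.065,.115))
p=arm.camera_params("wrist");a=arm.snapshot("wrist");cv2.imwrite("pics/w1.png",a[:,:,::-1]);print(p)
a=arm.snapshot("scene");cv2.imwrite("pics/s1.png",a[:,:,::-1])
E
```

```text
t 1.6 tcp holder [ 47.9  67.1 200.2] F [-0.5  0.4 -0.2] w 0.4 gf 0.0
(0.05, 0.065, 0.16) [-2.1 -2.2 40.2] [ 0.11 -0.05  0.07]
(0.041, 0.065, 0.115) [ 6.9 -2.3 85.2] [ 0.11 -0.05  0.07]
{'K': array([[315.06429921,   0.        , 277.35941048],
       [  0.        , 315.06429921, 208.48199179],
       [  0.        ,   0.        ,   1.        ]]), 'position': array([0.505771  , 0.10463101, 0.34203281]), 'attitude': array([0.74804146, 0.65081982, 0.08631668, 0.0970411 ])}
```

View pics/w1.png

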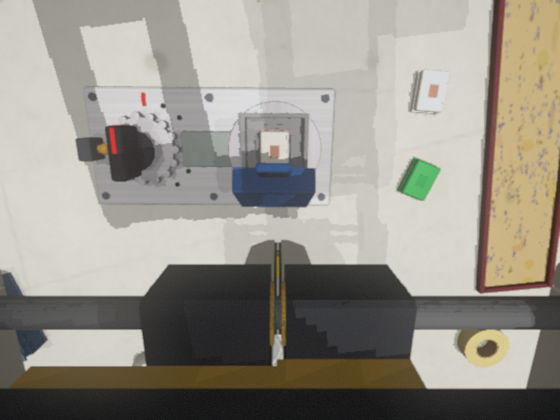

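The wrist view gives clear plate corners at (85,88), (335,89), (331,205) and (97,205). The knob is at about (125,150) with its red line at x≈113, and the cover at (273,185).

```bash
python3 - <<'E'
from h import *
p={'K':np.array([[315.06429921,0,277.35941048],[0,315.06429921,208.48199179],[0,0,1]]),'position':np.array([0.505771,0.10463101,0.34203281]),'attitude':np.array([0.74804146,0.65081982,0.08631668,0.0970411])}
W=[[-.06,-.125],[-.06,.125],[.06,.125],[.06,-.125]]
for q,w in zip([(85,88),(335,89),(331,205),(97,205)],W):
    print(np.round((H.inv().apply(ray("wrist",q,.012,p)-O)[:2]-w)*1e3,1))
im=cv2.imread("pics/w1.png");hsv=cv2.cvtColor(im,cv2.COLOR_BGR2HSV)
def show(m,z,n):
    m=m.copy();m[:, :90]=0;m[:,200:]=0;m[:90]=0;m[210:]=0
    k,l,s,c=cv2.connectedComponentsWithStats(m.astype(np.uint8))
    for i in range(1,k):
        if s[i,4]>15: print(n,s[i],c[i].round(1),np.round(H.inv().apply(ray("wrist",c[i],z,p)-O)*1e3,1))
red=(hsv[...,1]>150)&((hsv[...,0]<8)|(hsv[...,0]>172))&(hsv[...,2]>90)
show(red,.081,"red"); show(hsv[...,2]<45,.081,"black")
for c in[(107,127),(107,180),(133,125),(133,180)]:print(c,np.round(H.inv().apply(ray("wrist",c,.081,p)-O)*1e3,1))
cv2.imwrite("pics/k1.png",cv2.resize(im[85:215,70:340],None,fx=2.9,fy=2.9,interpolation=cv2.INTER_CUBIC))
E
```

```text
[1.3 3.4]
[ 2.  -0.9]
[-0.1  0.4]
[-0.2 -2.2]
red [142  93   3  12  28] [143.   98.8] [-43.6 -38.2  81. ]
red [109 128   8  26 122] [112.5 140.3] [-11.8 -66.3  81. ]
(107, 127) [-22.2 -69.3  81. ]
(107, 180) [ 20.7 -75.2  81. ]
(133, 125) [-23.7 -48.3  81. ]
(133, 180) [ 20.7 -53.5  81. ]
```

View pics/k1.png

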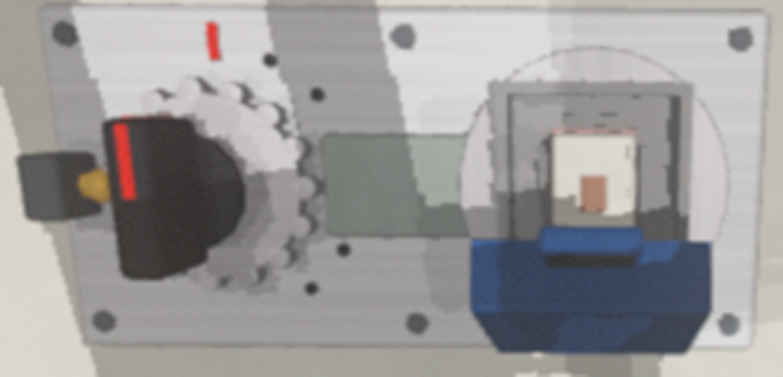

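{"name": "play_rows", "arguments": {"motion": [[0,0,-2,30,0,0,0],[0,0,-2,60,0,0,0],[0,0,-2,75,0,0,0],[0,3,-2,80,0,0,0],[0,6,-2,83,0,0,0]]}}

```text
clock: 2.2
tcp_pos: [0.5714, 0.0944, 0.1175]
tool_rot: [0.068, 0.998, 0.001, 0.0]
wrist_force: [-0.7, -0.1, 0.2]
width: 0.0004
gripper_force: 0.2
```

```bash
python3 -c "
from h import *
plan((.04,.065,.115))"
```

```text
t 2.2 tcp holder [ 42.3  65.3 117.5] F [-0.6 -0.1  0.2] w 0.4 gf 0.2
(0.04, 0.065, 0.115) [ 2.3 -0.3  2.5] [0.1  0.01 0.11]
```

{"name": "play_rows", "arguments": {"motion": [[0,7,0,3,0,0,0],[0,14,0,5,0,0,0],[0,21,0,7,0,0,0],[0,27,0,10,0,0,0],[0,33,0,14,0,0,0]]}}

```text
clock: 2.7
tcp_pos: [0.5388, 0.0983, 0.1035]
tool_rot: [0.069, 0.998, 0.001, 0.0]
wrist_force: [0.7, 0.2, -0.1]
width: 0.0006
gripper_force: 0.4
```

{"name": "play_rows", "arguments": {"motion": [[0,5,0,4,0,0,0],[0,9,0,8,0,0,0],[0,14,0,13,0,0,0],[0,17,0,18,0,0,0],[0,19,0,21,0,0,0]]}}

```text
clock: 3.2
tcp_pos: [0.5197, 0.1007, 0.0816]
tool_rot: [0.069, 0.998, 0.001, -0.0]
wrist_force: [-0.3, -0.1, 0.3]
width: 0.0004
gripper_force: 0.3
```

```bash
python3 - <<'E'
from h import *
plan((-.015,.065,.081))
a=arm.snapshot("scene");cv2.imwrite("pics/s2.png",cv2.resize(a[205:310,235:370,::-1],None,fx=5,fy=5))
E
```

```text
t 3.2 tcp holder [-9.8 64.5 81.6] F [-0.3 -0.1  0.3] w 0.4 gf 0.3
(-0.015, 0.065, 0.081) [5.2 0.5 0.6] [ 0.09 -0.06  0.04]
```

View pics/s2.png

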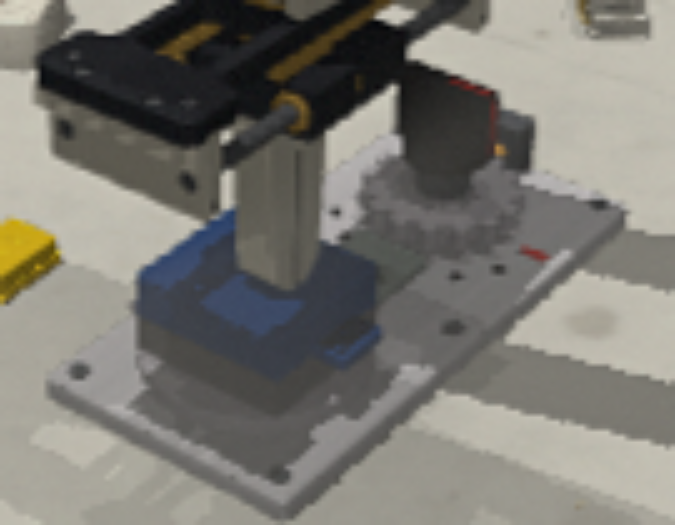

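The cover looks closed or nearly so. I'll press it down near its free edge and check the force.

{"name": "play_rows", "arguments": {"motion": [[0,6,0,-1,0,0,0],[0,13,0,0,0,0,0],[0,13,0,1,0,0,0],[0,13,0,2,0,0,0],[0,13,0,3,0,0,0]]}}

```text
clock: 3.75
tcp_pos: [0.5062, 0.1028, 0.0808]
tool_rot: [0.069, 0.998, 0.001, -0.001]
wrist_force: [-11.5, -0.4, 23.6]
width: 0.0003
gripper_force: 12.2
```

```bash
python3 -c "
from h import *
plan()"
```

```text
t 3.75 tcp holder [-23.4  64.7  80.8] F [-11.3  -2.   23.6] w 0.3 gf 12.2
```

Force 24 N with the tip at 55.8 mm, so the cover is seated. Lifting and moving over the knob.

{"name": "play_rows", "arguments": {"motion": [[0,0,0,-10,0,0,0],[0,0,0,-40,0,0,0],[0.3,0,0,-70,0,0,0],[0.5,-10,-40,-75,0,0,0],[0.5,-20,-85,-75,0,0,0]]}}

```text
clock: 4.25
tcp_pos: [0.5171, 0.0156, 0.1564]
tool_rot: [0.067, 0.998, 0.001, 0.003]
wrist_force: [0.6, -0.2, -0.4]
width: 0.0199
gripper_force: 0.0
```

{"name": "play_rows", "arguments": {"motion": [[0.5,-3,-30,0,0,0,0],[0.5,-3,-45,0,0,0,0],[0.5,-3,-45,0,0,0,0],[0.5,-3,-45,0,0,0,0],[0.5,-3,-45,0,0,0,0]]}}

```text
clock: 4.75
tcp_pos: [0.5122, -0.0281, 0.154]
tool_rot: [0.068, 0.998, 0.001, -0.0]
wrist_force: [0.7, -0.1, -0.5]
width: 0.046
gripper_force: 0.0
```

```bash
python3 - <<'E'
from h import *
plan((0,-.0655,.078))
a=arm.snapshot("scene");cv2.imwrite("pics/s3.png",cv2.resize(a[205:310,235:370,::-1],None,fx=4,fy=4))
p=arm.camera_params("wrist");a=arm.snapshot("wrist");cv2.imwrite("pics/w3.png",a[:,:,::-1])
b=cv2.imread("pics/s3.png");w=cv2.imread("pics/w3.png")
hsv=cv2.cvtColor(w,cv2.COLOR_BGR2HSV)
m=((hsv[...,1]>150)&((hsv[...,0]<8)|(hsv[...,0]>172))&(hsv[...,2]>70)).astype(np.uint8)
k,l,s,c=cv2.connectedComponentsWithStats(m)
for i in range(1,k):
    if s[i,4]>25: print(s[i],[np.round(H.inv().apply(ray("wrist",c[i],z,p)-O)*1e3,1) for z in(.081,.012)])
cv2.imwrite("pics/m3.png",np.hstack([cv2.resize(b[:,:],(380,300)),cv2.resize(w,(400,300))]))
E
```

```text
t 4.75 tcp holder [  0.6 -64.2 154. ] F [ 0.7  0.  -0.5] w 46.0 gf 0.0
(0, -0.0655, 0.078) [ 0.6 -1.5 76. ] [ 0.13 -0.01  0.1 ]
[275 146   3  12  26] [array([-54.1, -65.4,  81. ]), array([-48.4, -65.6,  12. ])]
[273 199   5  27 103] [array([-11.9, -65.6,  81. ]), array([  7.3, -65.8,  12. ])]
```

View pics/m3.png

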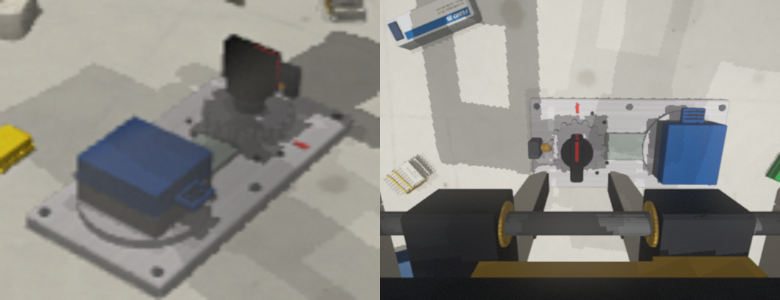

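The cover is closed and edge to edge, and the fingers straddle the knob at y = −65.6 mm. Descending to grip.

{"name": "play_rows", "arguments": {"motion": [[0.5,0.5,-1.4,30,0,0,0],[0.5,0.5,-1.4,55,0,0,0],[0.5,0.5,-1.4,70,0,0,0],[0.5,0.5,-1.4,76,0,0,0],[0.5,0.5,-1.4,76,0,0,0]]}}

```text
clock: 5.35
tcp_pos: [0.5113, -0.0299, 0.0775]
tool_rot: [0.069, 0.998, 0.001, -0.001]
wrist_force: [0.7, 0.1, -0.2]
width: 0.0465
gripper_force: 0.0
```

{"name": "play_rows", "arguments": {"motion": [[0,0,0,0,0,0,0],[0,0,0,0,0,0,0],[0,0,0,0,0,0,0],[0,0,0,0,0,0,0],[0,0,0,0,0,0,0]], "squeeze": 45}}

```text
clock: 5.85
tcp_pos: [0.5122, -0.0297, 0.0786]
tool_rot: [0.07, 0.998, 0.002, 0.001]
wrist_force: [0.0, 3.3, 0.9]
width: 0.0137
gripper_force: 45.0
```

```bash
python3 -c "
from h import *
plan((0,-.065,.078));print(arm.sense()['ft_torque'],arm.sense()['joints'])"
```

```text
t 5.85 tcp holder [  0.8 -65.7  78.6] F [-0.4  3.3  0.9] w 13.7 gf 45.0
(0, -0.065, 0.078) [0.8 0.7 0.6] [ 0.22  0.07 -0.03]
[ 0.58767928  0.01180746 -0.14539667] [-0.27832062  0.36760938  1.83434115  0.0048641   0.93892189 -1.7127722 ]
```

{"name": "play_rows", "arguments": {"motion": [[0,0,0,0,0,0,5],[0,0,0,0,0,0,10],[0,0,0,0,0,0,15],[0,0,0,0,0,0,20],[0,0,0,0,0,0,24]]}}

```text
clock: 6.35
tcp_pos: [0.5121, -0.0299, 0.0786]
tool_rot: [0.277, 0.961, 0.002, 0.0]
wrist_force: [0.2, 3.1, 1.0]
width: 0.0136
gripper_force: 45.0
```

{"name": "play_rows", "arguments": {"motion": [[0,0,0,0,0,0,0],[0,0,0,0,0,0,0],[0,0,0,0,0,0,0],[0,0,0,0,0,0,0],[0,0,0,0,0,0,0]]}}

```text
clock: 6.85
tcp_pos: [0.5121, -0.03, 0.0786]
tool_rot: [0.274, 0.962, 0.002, 0.0]
wrist_force: [0.4, 3.9, 4.8]
width: 0.0134
gripper_force: 45.0
```

```bash
python3 - <<'E'
from h import *
plan((0,-.0655,.078));plan((0,-.0655,.078),turn=24);print(arm.sense()['ft_torque'])
p=arm.camera_params("wrist");w=arm.snapshot("wrist")[...,::-1].copy();cv2.imwrite("pics/w4.png",w)
hsv=cv2.cvtColor(w,cv2.COLOR_BGR2HSV)
b=((hsv[...,0]>105)&(hsv[...,0]<122)&(hsv[...,1]>140)&(hsv[...,2]>50)).astype(np.uint8)
cs=sorted(cv2.findContours(b,0,2)[0],key=cv2.contourArea)[-2:]
for c in cs:
    q=[H.inv().apply(ray("wrist",x,.056,p)-O)[:2]*1e3 for x in c[:,0].astype(float)]
    print(cv2.contourArea(c),cv2.minAreaRect(np.array(q,np.float32)))
E
```

```text
t 6.85 tcp holder [  0.7 -66.   78.6] F [-0.1  3.9  4.8] w 13.4 gf 45.0
(0, -0.0655, 0.078) [0.9 0.2 0.6] [ 1.800e-01  2.000e-02 -2.387e+01]
t 6.85 tcp holder [  0.7 -66.   78.6] F [-0.1  3.9  4.8] w 13.4 gf 45.0
(0, -0.0655, 0.078) [0.9 0.2 0.6] [ 0.18 -0.01  0.13]
[ 0.90355373 -0.07556596 -0.05262493]
0.5 ((-6.930891036987305, 30.859962463378906), (0.5276723504066467, 1.0590670108795166), 66.04768371582031)
15560.0 ((-7.031131744384766, 65.88274383544922), (65.59227752685547, 82.73562622070312), 66.01115417480469)
```

First click: tool and cover are both at 24° and the torque is near zero. Second click:

{"name": "play_rows", "arguments": {"motion": [[0,0,0,0,0,0,5],[0,0,0,0,0,0,10],[0,0,0,0,0,0,15],[0,0,0,0,0,0,20],[0,0,0,0,0,0,24]]}}

```text
clock: 7.4
tcp_pos: [0.5119, -0.0302, 0.0786]
tool_rot: [0.469, 0.883, 0.001, -0.0]
wrist_force: [0.7, 5.6, 4.0]
width: 0.0134
gripper_force: 45.0
```

{"name": "play_rows", "arguments": {"motion": [[0,0,0,0,0,0,0],[0,0,0,0,0,0,0],[0,0,0,0,0,0,0],[0,0,0,0,0,0,0],[0,0,0,0,0,0,0]]}}

```text
clock: 7.9
tcp_pos: [0.5119, -0.0301, 0.0786]
tool_rot: [0.468, 0.884, 0.001, -0.0]
wrist_force: [0.5, 5.9, 4.9]
width: 0.0137
gripper_force: 45.0
```

```bash
cat > chk.py <<'E'
from h import *
import sys
plan((0,-.0655,.078),turn=float(sys.argv[1]));print(arm.sense()['ft_torque'])
p=arm.camera_params("wrist");w=arm.snapshot("wrist")[...,::-1].copy();cv2.imwrite(f"pics/w{sys.argv[1]}.png",w)
hsv=cv2.cvtColor(w,cv2.COLOR_BGR2HSV)
b=((hsv[...,0]>105)&(hsv[...,0]<122)&(hsv[...,1]>140)&(hsv[...,2]>50)).astype(np.uint8)
c=max(cv2.findContours(b,0,2)[0],key=cv2.contourArea)
print(cv2.minAreaRect(np.array([H.inv().apply(ray("wrist",x,.056,p)-O)[:2]*1e3 for x in c[:,0].astype(float)],np.float32)))
E
python3 chk.py 48
```

```text
t 7.9 tcp holder [  0.6 -66.2  78.6] F [-0.3  5.9  4.9] w 13.7 gf 45.0
(0, -0.0655, 0.078) [0.9 0.  0.6] [ 0.13 -0.09  0.2 ]
[ 0.79788601  0.06388578 -0.12426007]
((1.273834228515625, 62.32288360595703), (63.59146499633789, 64.55036163330078), 42.14340591430664)
```

Second click: 48°. Third:

{"name": "play_rows", "arguments": {"motion": [[0,0,0,0,0,0,5],[0,0,0,0,0,0,10],[0,0,0,0,0,0,15],[0,0,0,0,0,0,20],[0,0,0,0,0,0,24]]}}

```text
clock: 8.45
tcp_pos: [0.5117, -0.0303, 0.0786]
tool_rot: [0.642, 0.767, 0.001, -0.001]
wrist_force: [-1.0, 4.4, 6.4]
width: 0.0139
gripper_force: 45.0
```

{"name": "play_rows", "arguments": {"motion": [[0,0,0,0,0,0,0],[0,0,0,0,0,0,0],[0,0,0,0,0,0,0],[0,0,0,0,0,0,0],[0,0,0,0,0,0,0]]}}

```text
clock: 8.95
tcp_pos: [0.5117, -0.0303, 0.0786]
tool_rot: [0.641, 0.768, 0.001, -0.001]
wrist_force: [-0.3, 4.4, 5.9]
width: 0.0137
gripper_force: 45.0
```

```bash
python3 chk.py 72; python3 - <<'E'
from h import *
a=arm.snapshot("scene")[205:310,235:370,::-1]
cv2.imwrite("pics/m5.png",np.hstack([cv2.resize(a,(386,300)),cv2.resize(cv2.imread("pics/w72.png"),(400,300))]))
E
```

```text
t 8.95 tcp holder [  0.4 -66.4  78.6] F [-1.   4.3  5.9] w 13.7 gf 45.0
(0, -0.0655, 0.078) [ 1.  -0.1  0.6] [ 0.06 -0.12  0.22]
[ 0.73923339  0.23552346 -0.15391321]
((4.991086959838867, 48.793487548828125), (62.556724548339844, 37.55015563964844), 18.19225311279297)
```

View pics/m5.png

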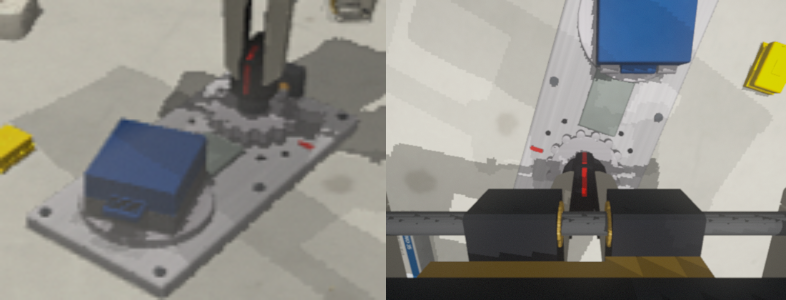

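The cover is closed, the chuck and knob have turned 72° (third stop), and the knob is still gripped.

```bash
python3 -c "
from plant import arm
print(arm.finish_job())"
```

```text
the job is handed in; nothing more can be done
None
```

The blue cover is closed on the lower half, and the knob was turned clockwise three clicks to the third stop (72°) and is still gripped there; the job was handed in at about 9 s, and no verdict came back.

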